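# Index the deburring dial and cam-lock its index bolt

## Task

Set up the deburring fixture: turn the six-station dial until it clicks in with the orange pad facing the blue index-bolt carriage, free the carriage by flipping its red-knobbed cam lever right over, slide the carriage fully home so its nose sits in the dial's notch, then flip the lever right back to lock it. Leave the torch, the gauge block, the jar and the scraper standing or lying where they are.

Things in the scene. Friction and masses are not known exactly. Their poses are not given: they have to be found in the camera images.
- fixture: Fixed steel base plate 220 mm (its x) by 360 mm (its y, from -185 to +175) by 15 mm thick. Origin on the bench under the plate, z up. The dial turns about x=0, y=-80 mm; the carriage slides along y over a rib at x=0, on the dial's +y side. Coordinates called 'fixture' in other entries are in this frame, heights z above the bench.
- dial_axis (a point): On the dial's axis, at its top face (fixture 0, -80, 42 mm). Aluminium disc, radius 80, with six steel rim teeth (out to 100 mm radius, top z 44), a V notch between each two. Six upright pins (diameter 12, at 62 mm radius, tops z 78) stand over mid-teeth: push one sideways to turn the dial. Between the pins lie six flat pads (top z 49): five grey, one orange.
- dial (a joint): Dial angle, rad, growing counter-clockwise from above, endless both ways; 0 or 2 pi: orange pad faces the carriage. From the axis the orange pad lies at fixture angle 90 deg + joint, the pins 30, 90, 150.. deg off it. Detents every 60 deg draw it in from within 30 deg; 4 N at a pin starts it, half-way it runs on into the next. Begins 1 to 3 stations off, clicking in within the first second.
- mark (a point): Centre of the orange pad's top, 55 mm from the dial's axis; the pad is 34 mm radially by 24 mm, seen only (pads and hub cap do not obstruct).
- dock (a point): Point fixed to the base where the centre of the orange pad must come (fixture 0, -25, 50 mm), the station that faces the carriage.
- carriage (a joint): Distance in m of the blue carriage from home: 0 fully home (hard stop, nose in the notch), up to 0.055 back along fixture +y. Freed, it slides with 2 N of friction plus 15 N per m/s and stays where left; locked it resists a 30 N push. Unless a notch faces it, its nose (20 mm wide, z 32 to 46) hits the dial's teeth about 13 mm short of home. Begins 22 to 50 mm back, locked.
- push_plate (a point): Top middle of the rear (fixture +y) face of the steel push plate at the carriage's rear: 60 mm wide along x, 8 thick, z 38 to 80 mm; the face stands at y = 111 mm + carriage joint. Push it along -y to send the carriage home. The blue carriage body is 72 mm wide, from y = 33 to 103 mm (+ joint), top z 58 mm.
- lever (a joint): Cam lever angle, rad: 0 locked (leans 32 deg from upright to fixture +x), 1.117 free (leans 32 deg to fixture -x), hard stops at both. It swings in the fixture x-z plane about a pivot at x=0, y = 68 mm + carriage joint, z 56 mm; stays where left. The cam bites below about 0.7. Pushing the knob over takes 1 to 5 N, about 10 N over the last 0.4 to locked. Begins locked, within 0.06 of its stop.
- lever_knob (a point): Centre of the red ball knob (22 mm diameter) at the lever's end, 85 mm from the pivot on a 12 mm thick rod: x = +45 or -45 mm and z 128 mm at the stops, z 141 mm upright. It rises as it goes over, so the pushing face must let it slide up.
- torch: Bystander: black pen torch with a clear head, standing on the bench, 38 mm diameter, 150 mm tall. Origin at the centre of its foot.
- gauge: Bystander: dark steel gauge block with a brass band, 36 by 36 mm, 75 mm tall. Origin at the centre of its foot.
- jar: Bystander: small jar with a blue cap, 46 mm diameter, 70 mm tall. Origin at the centre of its foot.
- scraper: Bystander: hand scraper with an orange handle lying on the bench, 150 mm long along its x, under 30 mm high. Origin at its middle on the bench.

How it is judged:
On the way, in this order (a step that is already met when the one before it is completed fails the run):
1. the cam lever has been flipped over to free the carriage (value of joint lever above 0.85 rad), for 0.1 s.
2. with the lever free and the orange pad facing it, the carriage is fully home (value of joint lever above 0.75 rad and horizontal distance between mark and dock below 0.006 m and value of joint carriage below 0.003 m), for 0.2 s.
At the end, for the whole second after the job is handed in: The orange pad is within 6 mm of the dock point facing the carriage, the carriage is within 3 mm of fully home, the lever is within 0.22 rad of its locked stop, dial and carriage are still, and the torch, gauge block, jar and scraper are within 20 mm of where they began, the first three upright (value of joint lever below 0.22 rad and horizontal distance between mark and dock below 0.006 m and value of joint carriage below 0.003 m and velocity of joint dial between -0.05 and 0.05 rad/s and velocity of joint carriage between -0.01 and 0.01 m/s and distance of each of torch, gauge, jar, scraper from where it was at the start of the episode below 0.02 m and angle between each of torch, gauge, jar's own z axis and vertical below 0.2 rad); the robot touches nothing.
It fails at once if the torch is pushed more than 20 mm away or knocked over (distance of torch from where it was at the start of the episode above 0.02 m or angle between torch's own z axis and vertical above 0.35 rad).
It fails at once if the steel gauge block is pushed more than 20 mm away or knocked over (distance of gauge from where it was at the start of the episode above 0.02 m or angle between gauge's own z axis and vertical above 0.35 rad).
It fails at once if the jar is pushed more than 20 mm away or knocked over (distance of jar from where it was at the start of the episode above 0.02 m or angle between jar's own z axis and vertical above 0.35 rad).
It fails at once if the scraper is pushed more than 20 mm away (distance of scraper from where it was at the start of the episode above 0.02 m).
It also fails if it takes over 58 s, if anything falls off the work surface, if the arm or the gripper's body presses on something with over 40 N, if the wrist force passes 120 N, or if a joint passes its speed limit or range.

## Robot

A 6-joint arm with a two-finger parallel gripper is mounted at the origin on the work surface. World frame = base frame: x ahead of the robot, y to its left, z up, the work surface at z = 0. Lengths are in m, angles in rad, forces in N, time in s.
With the tool pointing down it reaches from about 0.35 to 0.8 m from the base axis. Payload 7.3 kg.
Tool frame: the origin (TCP) lies on the centre line of the jaws, within the pads' length; the fingertips stand 25 mm ahead of it and the grasp point (between the pads) lies 6 mm ahead of it (robot.tcp_to_tips is the distance from the TCP to the fingertips, in m); z points along the fingers, y is the line along which they close (so a half turn about z gives the same grasp; the last joint's range is limited). The gripper opens to 85 mm and grips with 20 to 120 N. Pads are 22 mm wide; open, the fingers measure 114 mm over their backs; the gripper's body (76 mm by 85 mm) begins 54 mm behind the grasp point. The pads swing forward as they close: fully open they stand 13 mm farther back than shut.
Start: joints at [1.121, 0.342, 1.524, -0, 1.275, -0.146], TCP at [0.157, 0.501, 0.256] pointing down, gripper open.
Joint ranges: [-2.53, 2.53], [-0.77, 2.02], [0.04, 2.7], [-1, 4.14], [0.28, 2.66], [-3.11, 3.11]. Speed limits (rad/s): [2.57, 2.57, 3.14, 3.14, 3.14, 3.14].

## Interface

Orientations are given as a unit quaternion [x, y, z, w].
In Python, from station import robot, cams gives the robot as it stands.
- The arm moves only by the tool move_arm, never from a script. Its argument "motion" is one flat list of numbers, 5 for each row, row after row: the shift along the tool's x, y, z scaled (see below), then the turn about the tool's z scaled (see below), then the closure, from 0 (fully open) to 1 (shut). A call has 1 to 8 rows; each row is the pose to reach, as a shift and turn from the pose commanded when the call began, along the tool's axes at that moment; what a row does not reach only later rows make up. The controller multiplies each number of a shift by 0.3 m and each number of a turn by 90 degrees. A row lasts 1/10 s, in which the tool goes at most 50 mm and 8.59 degrees, less where a joint would pass 70% of its speed; a pose out of reach is approached as far as the arm can. A call with a number of a shift or a turn outside -1 to 1 is refused whole. A call with a gripper value outside its range is refused whole. The fingers move at their own pace and stop on an object; "force" is the grip in N (left out, the last holds). Time passes only in rows, so rows that repeat a pose let the fingers close. It gives the time, the measured TCP pose, the force, the opening and the grip force at its end, in the units of the state.
- robot.get_obs(): the state, without advancing time (a new reading comes with each control period).
- cams.snapshot(name): name is "scene" or "top" or "wrist"; returns (picture, depth): 384x512x3 uint8, red, green, blue; 384x512 float32, m along the optical axis (not along the pixel's ray), 0 where there is no reading.
- cams.get_calibration(name): a dict with "camera_matrix" (3x3 intrinsics, pixels), "origin" and "orientation" of the camera in the world; the wrist camera has in their place "tool_from_camera" (4x4, takes a point from camera to tool coordinates, whose origin is the TCP and whose axes are the flange's). Camera axes: x right, y down, z forward; pixel columns grow to the right and rows downward; lengths in m; the calibration is good to about 2 mm. A picture is of the moment at which its call begins: read the wrist's pose just before it. get_calibration takes no time and is no camera call.
- robot.hand_in(): hands the job in; it is judged then, once.
The state is a dict: "clock": time; "qpos": joint angles; "qvel": joint speeds; "joint_torque": joint torques, N m; "eef_pos": TCP position; "eef_rot": TCP orientation; "ft_force": force on the tool from outside, world axes, zero at the start; "torque": the same for the moment, N m; "gripper_width": finger opening in m; "gripper_force": force on a finger pad.
Only numpy, scipy, OpenCV 4.12 (cv2) and the standard library are available. Lean on these libraries where they do the work, as an engineer would, in place of code of your own. Each camera call takes 0.05 s, during which the arm holds its last target. There are 200 camera calls.

## Working session

There is one attempt and no reset: what is moved stays moved. The work goes in short steps, Python scripts to look and compute and a tool call to move; the robot and the scene stay as the last step left them, time stands still between calls to the robot, and variables do not carry over. Pictures are saved under pics/ and viewed, at most 10 in all, crops included, and the job is handed in when it is done.

Besides the shell and the picture viewer there is one more tool, called as name(argument=value, ...) on one line, values as JSON. move_arm: Moves the arm, as the interface text tells. Its arguments: {"type":"object","properties":{"motion":{"type":"array","items":{"type":"number","minimum":-1,"maximum":1}},"force":{"type":"number"}},"required":["motion"]}

```bash
mkdir -p pics
cat > h.py <<'E'
import numpy as np, cv2
from station import robot, cams
from scipy.spatial.transform import Rotation as R
def cloud(name):
    o=robot.get_obs(); im,d=cams.snapshot(name); c=cams.get_calibration(name); K=np.array(c["camera_matrix"])
    v,u=np.mgrid[:384,:512]
    P=np.stack([(u-K[0,2])*d/K[0,0],(v-K[1,2])*d/K[1,1],d],-1)
    if name=="wrist":
        T=np.array(c["tool_from_camera"]); P=P@T[:3,:3].T+T[:3,3]
        P=P@R.from_quat(o["eef_rot"]).as_matrix().T+o["eef_pos"]
    else:
        q=np.array(c["orientation"]); M=R.from_quat(q).as_matrix() if q.size==4 else q
        P=P@M.T+np.array(c["origin"])
    P[d==0]=np.nan
    return im,d,P
def save(n,im): cv2.imwrite(n,im[...,::-1])
E
python3 - <<'E'
from h import *
for n in("top","scene"):
    im,d,P=cloud(n); save(f"pics/{n}0.png",im); np.savez(f"{n}0.npz",im=im,P=P)
o=robot.get_obs(); print(o["clock"],o["eef_pos"],o["eef_rot"],o["gripper_width"],robot.tcp_to_tips)
E
```

```text
0.1 [0.15689121 0.50068479 0.25573819] [ 1.51324472e-01  9.88483935e-01 -6.12057902e-04 -1.98376291e-04] 0.08549244553248438 0.025
```

View pics/top0.png

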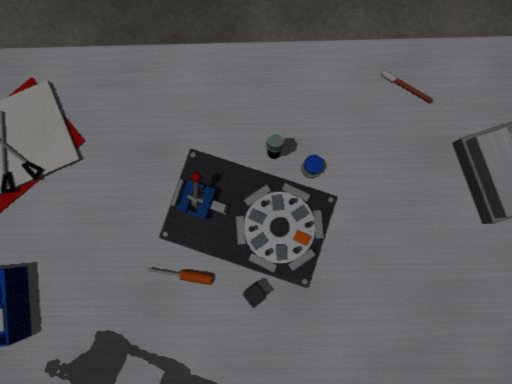

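View pics/scene0.png

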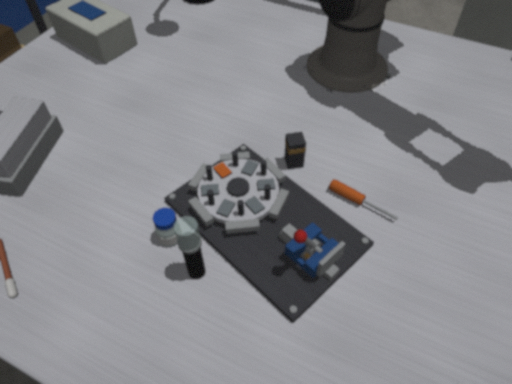

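Top view: the dial centre is near (280,227), the orange pad (302,238), the red knob (196,177) and the carriage (197,198). The torch is at (275,147), the jar (313,166), the gauge (255,294) and the scraper (182,275).

Run:
```python
from h import *
z=np.load("top0.npz"); im=z["im"].astype(int); P=z["P"]; r,g,b=im[...,0],im[...,1],im[...,2]
for n,(u,v) in dict(dial=(280,227),c1=(193,154),c2=(331,200),c3=(165,234),c4=(304,282),torch=(275,147),jar=(313,163),gauge=(255,294),scr=(195,276)).items(): print(n,P[v,u].round(3))
sub=np.zeros(r.shape,bool); sub[140:300,150:345]=1
pl=sub&(P[...,2]>.009)&(P[...,2]<.021)
lab=cv2.connectedComponentsWithStats(pl.astype(np.uint8)); k=1+np.argmax(lab[2][1:,4]); pl=lab[1]==k
rect=cv2.minAreaRect((P[pl][:,:2]).astype(np.float32)*1000); print(rect, cv2.boxPoints(rect))
o=sub&(r>150)&(g<110)&(b<70)&(P[...,2]>.04)&(P[...,2]<.06); print("orange",o.sum(),np.median(P[o],0),P[o].mean(0))
k=sub&(r>110)&(g<50)&(b<50)&(P[...,2]>.1); print("knob",k.sum(),P[k].mean(0),P[k].max(0))
bl=sub&(b>100)&(r<70)&(P[...,2]>.045)&(P[...,2]<.07); bl[:, 290:]=0;print("blue",P[bl].mean(0),cv2.minAreaRect(P[bl][:,:2].astype(np.float32)*1000))
d=sub&(P[...,2]>.037)&(P[...,2]<.052); d[:,:234]=0; print("dial",cv2.minEnclosingCircle(P[d][:,:2].astype(np.float32)*1000))
```

```text
dial [ 0.523 -0.044  0.047]
c1 [0.695 0.154 0.017]
c2 [ 0.583 -0.162  0.02 ]
c3 [0.51  0.218 0.02 ]
c4 [ 0.399 -0.097  0.017]
torch [ 0.681 -0.033  0.147]
jar [ 0.661 -0.118  0.067]
gauge [0.381 0.012 0.075]
scr [0.415 0.148 0.023]
((548.052001953125, 27.762710571289062), (360.4417419433594, 220.38499450683594), 70.8066635131836) [[ 384.73575 -106.21399]
 [ 592.87054 -178.66705]
 [ 711.3683   161.73941]
 [ 503.23346  234.19247]]
orange 0 [nan nan nan] [nan nan nan]
  return _methods._mean(a, axis=axis, dtype=dtype,
  ret = um.true_divide(
<stdin>:8: RuntimeWarning: Mean of empty slice.
<stdin>:9: RuntimeWarning: Mean of empty slice.
Traceback (most recent call last):
ValueError: zero-size array to reduction operation maximum which has no identity
```

```bash
cat >> h.py <<'E'
YF=np.array([np.cos(np.radians(70.81)),np.sin(np.radians(70.81))]); XF=np.array([YF[1],-YF[0]])
O=np.array([.54805,.02776])+.005*YF
def fx(p): p=np.asarray(p); q=p[...,:2]-O; return np.stack([q@XF,q@YF,p[...,2]],-1)
def tofix(o): # tool pose in fixture mm + yaw error
    return fx(o["eef_pos"])*1000
E
python3 - <<'E'
from h import *
z=np.load("top0.npz"); im=z["im"]; P=z["P"]; F=fx(P)*1000
H=cv2.cvtColor(im,cv2.COLOR_RGB2HSV); h,s,v=[H[...,i].astype(int) for i in range(3)]
inn=(abs(F[...,0])<125)&(F[...,1]>-190)&(F[...,1]<180)
def st(n,m): print(n,m.sum(),F[m].mean(0).round(1) if m.any() else "",F[m].min(0).round() if m.any() else "",F[m].max(0).round() if m.any() else "")
st("orange",inn&(h<18)&(s>150)&(v>90)&(abs(F[...,2]-47)<12)&(F[...,1]<20))
st("red",inn&((h<8)|(h>172))&(s>150)&(F[...,1]>20)&(F[...,2]>90))
st("blue",inn&(h>100)&(h<130)&(s>120)&(abs(F[...,2]-58)<5))
m=inn&(abs(F[...,2]-78)<6)
n,l,S,C=cv2.connectedComponentsWithStats(m.astype(np.uint8))
for i in range(1,n):
    if S[i,4]>3: st("z78",l==i)
m=inn&(F[...,1]>100)&(F[...,2]>70)&(F[...,2]<84); st("plate",m)
for n,(u,vv) in dict(dial=(280,227),orange=(302,238),knob=(196,177)).items(): print(n,F[vv,u].round(1),im[vv,u])
o=robot.get_obs(); print(tofix(o))
E
```

```text
orange 153 [  -7.  -133.4   48.2] [ -19. -150.   43.] [   5. -117.   54.]
red 82 [ 40.  114.9 137.1] [ 30. 105. 132.] [ 50. 125. 143.]
blue 649 [ -1.3 115.5  56.8] [-36.  80.  53.] [ 36. 151.  62.]
z78 119 [-1.000e-01  1.542e+02  7.800e+01] [-30. 150.  72.] [ 29. 159.  82.]
z78 15 [  7.4 113.4  78.4] [  3. 110.  73.] [ 12. 118.  84.]
z78 26 [ 61.3 -87.5  76.3] [ 56. -93.  72.] [ 67. -82.  79.]
z78 25 [ 37.2 -30.3  77.1] [ 32. -36.  75.] [ 43. -25.  80.]
z78 25 [  23.6 -137.    76.7] [  18. -142.   72.] [  29. -132.   80.]
z78 25 [-24.  -22.8  78.2] [-30. -29.  73.] [-18. -17.  82.]
z78 27 [ -37.5 -129.4   76.9] [ -43. -135.   74.] [ -32. -124.   81.]
z78 26 [-61.7 -72.   76.7] [-67. -78.  74.] [-56. -66.  80.]
plate 141 [  0.7 148.9  77.7] [-30. 110.  70.] [ 29. 159.  84.]
dial [ -0.3 -81.   47.3] [30 31 32]
orange [  -8.  -134.1   49.7] [122  54  10]
knob [ 38.8 114.5 139.6] [97  7  3]
[-524.87480431  313.07152555  255.73818847]
```

Dial is 3 stations off (orange at −90° once settled) and the carriage is about 47 mm back. I'll sweep a pin clockwise along the −x side, away from the torch.

move_arm(motion=[-0.85, -0.785, 0, 0.02, 1, -0.85, -0.785, 0, 0.02, 1, -0.85, -0.785, 0, 0.02, 1, -0.85, -0.785, 0, 0.02, 1, -0.85, -0.785, 0, 0.02, 1, -0.85, -0.785, 0, 0.02, 1, -0.85, -0.785, 0, 0.02, 1, -0.85, -0.785, 0, 0.02, 1])

```text
clock: 0.9
eef_pos: [0.3323, 0.1957, 0.2562]
eef_rot: [0.171, 0.985, -0.001, 0.0]
ft_force: [0.1, 0.4, 0.0]
gripper_width: -0.0001
gripper_force: 0.0
```

```bash
cat > s.py <<'E'
from h import *
o=robot.get_obs(); X=R.from_quat(o["eef_rot"]).as_matrix()
print(o["clock"],tofix(o).round(1),"toolx err deg",np.degrees(np.arctan2(X[:2,0]@YF,-X[:2,0]@XF)).round(2),np.array(o["ft_force"]).round(1),o["gripper_width"])
E
python3 s.py
```

```text
0.9 [-259.    82.7  256.2] toolx err deg 0.46 [0.1 0.4 0. ] -0.00013534228918792552
```

move_arm(motion=[-0.863, -0.749, 0, 0, 1, -0.863, -0.749, 0, 0, 1, -0.863, -0.749, 0, 0, 1, -0.863, -0.749, 0, 0, 1, -0.863, -0.749, 0, 0, 1, -0.863, -0.749, 0, 0, 1, -0.863, -0.749, 0, 0, 1, -0.863, -0.749, 0, 0, 1])

```text
clock: 1.7
eef_pos: [0.5024, -0.101, 0.2553]
eef_rot: [0.169, 0.986, -0.0, 0.0]
ft_force: [-0.1, 0.7, -0.2]
gripper_width: -0.0
gripper_force: 0.0
```

```bash
python3 s.py
python3 - <<'E'
from h import *
im,d,P=cloud("top"); save("pics/top1.png",cv2.resize(im[130:310,140:350],None,fx=3,fy=3))
im,d,P=cloud("wrist"); save("pics/w1.png",im);
E
```

```text
1.7 [  -0.8 -141.6  255.3] toolx err deg 0.23 [-0.1  0.7 -0.2] -2.1006417540025435e-05
```

View pics/w1.png

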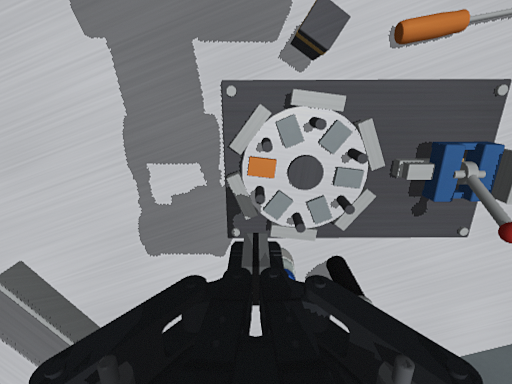

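Wrist view: the orange pad (262,167) is settled, pointing exactly −y. Next I descend into its gap.

move_arm(motion=[0, 0, 0.15, 0, 1, 0, 0, 0.3, 0, 1, 0, 0, 0.45, 0, 1, 0, 0, 0.55, 0, 1, 0, 0, 0.58, 0, 1, 0, 0, 0.58, 0, 1])

```text
clock: 2.4
eef_pos: [0.4998, -0.096, 0.0818]
eef_rot: [0.166, 0.986, 0.0, -0.001]
ft_force: [0.9, -0.6, -0.2]
gripper_width: 0.0003
gripper_force: 0.0
```

```bash
python3 s.py
python3 - <<'E'
import numpy as np
# CW arc from -90 via 180 to +90 in tool units, relative to start of each 8-row call; 6 deg.. steps
a=np.radians(-90-8*np.arange(0,25)); p=np.c_[62*np.cos(a),62*np.sin(a)]
for c in range(3):
    b=p[8*c]; 
    print([ (round(-(q[0]-b[0])/300,3),round((q[1]-b[1])/300,3)) for q in p[8*c+1:8*c+9]])
E
```

```text
2.4 [  -4.8 -137.7   81.8] toolx err deg -0.07 [ 0.9 -0.6 -0.2] 0.00031679537408387394
[(np.float64(0.029), np.float64(0.002)), (np.float64(0.057), np.float64(0.008)), (np.float64(0.084), np.float64(0.018)), (np.float64(0.11), np.float64(0.031)), (np.float64(0.133), np.float64(0.048)), (np.float64(0.154), np.float64(0.068)), (np.float64(0.171), np.float64(0.091)), (np.float64(0.186), np.float64(0.116))]
[(np.float64(0.011), np.float64(0.027)), (np.float64(0.018), np.float64(0.055)), (np.float64(0.021), np.float64(0.083)), (np.float64(0.02), np.float64(0.112)), (np.float64(0.015), np.float64(0.141)), (np.float64(0.006), np.float64(0.168)), (np.float64(-0.007), np.float64(0.194)), (np.float64(-0.023), np.float64(0.218))]
[(np.float64(-0.019), np.float64(0.021)), (np.float64(-0.041), np.float64(0.04)), (np.float64(-0.066), np.float64(0.055)), (np.float64(-0.092), np.float64(0.067)), (np.float64(-0.12), np.float64(0.075)), (np.float64(-0.148), np.float64(0.079)), (np.float64(-0.177), np.float64(0.079)), (np.float64(-0.206), np.float64(0.075))]
```

move_arm(motion=[0.029, 0.002, 0, 0, 1, 0.057, 0.008, 0, 0, 1, 0.084, 0.018, 0, 0, 1, 0.11, 0.031, 0, 0, 1, 0.133, 0.048, 0, 0, 1, 0.154, 0.068, 0, 0, 1, 0.171, 0.091, 0, 0, 1, 0.186, 0.116, 0, 0, 1])

```text
clock: 3.2
eef_pos: [0.4686, -0.0486, 0.0857]
eef_rot: [0.168, 0.986, -0.001, 0.013]
ft_force: [30.7, -7.9, -18.6]
gripper_width: 0.0001
gripper_force: 14.8
```

```bash
python3 s.py
```

```text
3.2 [ -49.9 -103.2   85.7] toolx err deg 0.13 [ 30.7  -7.9 -18.6] 8.347179818039933e-05
```

```bash
python3 - <<'E'
from h import *
im,d,P=cloud("wrist"); save("pics/w2.png",im); 
im,d,P=cloud("top"); F=fx(P)*1000
H=cv2.cvtColor(im,cv2.COLOR_RGB2HSV); h,s,v=[H[...,i].astype(int) for i in range(3)]
m=(h<18)&(s>150)&(v>90)&(abs(F[...,2]-47)<12)&(F[...,1]<20)&(abs(F[...,0])<100); print(m.sum(),F[m].mean(0))
m=(abs(F[...,2]-78)<5)&(F[...,1]<10)&(F[...,1]>-160)&(abs(F[...,0])<80)
n,l,S,C=cv2.connectedComponentsWithStats(m.astype(np.uint8))
for i in range(1,n):
    if S[i,4]>8: p=F[l==i].mean(0);print(p.round(),np.degrees(np.arctan2(p[1]+80,p[0])).round(1),S[i,4])
E
python3 s.py
```

```text
0 [nan nan nan]
[ 61. -73.  77.] 6.6 23
[ 24. -23.  76.] 66.9 26
[  37. -130.   77.] -53.3 26
[-36. -28.  76.] 124.8 12
3.3 [ -55.3 -103.2   85. ] toolx err deg 0.01 [-0.7 -0.5 -0.4] 6.605613600596477e-06<stdin>:5: RuntimeWarning: Mean of empty slice.
  ret = um.true_divide(
```

View pics/w2.png

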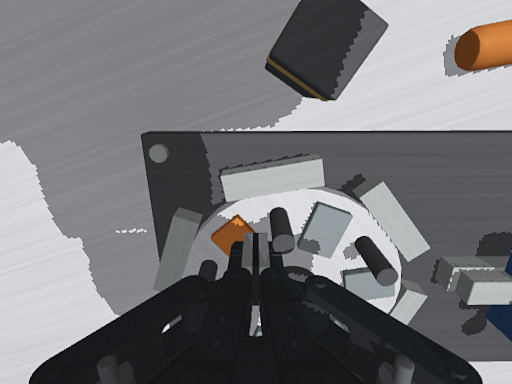

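The dial has turned about 53° clockwise; the finger sits just behind the pin. I'll hold for a moment, then continue more slowly.

move_arm(motion=[0, 0, 0, 0, 1, 0, 0, 0, 0, 1, 0, 0, 0, 0, 1])

```text
clock: 3.6
eef_pos: [0.4587, -0.046, 0.0826]
eef_rot: [0.167, 0.986, 0.0, -0.0]
ft_force: [0.4, 0.3, 0.7]
gripper_width: -0.0002
gripper_force: 0.0
```

```bash
python3 s.py
python3 - <<'E'
import numpy as np
a=np.radians(-154-5*np.arange(0,25)); p=np.c_[62*np.cos(a),62*np.sin(a)]
for c in range(3):
    b=p[8*c]; 
    print(-154-40*c,", ".join(f"{-(q[0]-b[0])/300:.3f}, {(q[1]-b[1])/300:.3f}, 0, 0, 1" for q in p[8*c+1:8*c+9]))
E
```

```text
3.6 [ -60.1 -104.    82.6] toolx err deg 0.02 [0.4 0.3 0.7] -0.00019322479044413723
-154 0.007, 0.017, 0, 0, 1, 0.013, 0.034, 0, 0, 1, 0.017, 0.051, 0, 0, 1, 0.020, 0.069, 0, 0, 1, 0.021, 0.087, 0, 0, 1, 0.020, 0.105, 0, 0, 1, 0.018, 0.123, 0, 0, 1, 0.015, 0.141, 0, 0, 1
-194 -0.005, 0.017, 0, 0, 1, -0.012, 0.034, 0, 0, 1, -0.020, 0.050, 0, 0, 1, -0.029, 0.066, 0, 0, 1, -0.040, 0.080, 0, 0, 1, -0.052, 0.094, 0, 0, 1, -0.065, 0.106, 0, 0, 1, -0.079, 0.117, 0, 0, 1
-234 -0.015, 0.010, 0, 0, 1, -0.031, 0.019, 0, 0, 1, -0.047, 0.026, 0, 0, 1, -0.065, 0.031, 0, 0, 1, -0.082, 0.036, 0, 0, 1, -0.100, 0.038, 0, 0, 1, -0.118, 0.039, 0, 0, 1, -0.136, 0.039, 0, 0, 1
```

move_arm(motion=[0.003, 0.017, 0, 0, 1, 0.006, 0.034, 0, 0, 1, 0.009, 0.051, 0, 0, 1, 0.01, 0.069, 0, 0, 1, 0.01, 0.087, 0, 0, 1, 0.009, 0.105, 0, 0, 1, 0.007, 0.123, 0, 0, 1, 0.004, 0.141, 0, 0, 1])

```text
clock: 4.4
eef_pos: [0.4746, -0.0082, 0.0828]
eef_rot: [0.167, 0.986, -0.002, 0.003]
ft_force: [5.3, -17.5, -3.6]
gripper_width: 0.0003
gripper_force: 7.3
```

```bash
python3 s.py
cat > dial.py <<'E'
from h import *
im,d,P=cloud("top"); F=fx(P)*1000
m=(abs(F[...,2]-78)<5)&(F[...,1]<10)&(F[...,1]>-160)&(abs(F[...,0])<80)
n,l,S,C=cv2.connectedComponentsWithStats(m.astype(np.uint8))
for i in range(1,n):
    if S[i,4]>15:
        p=F[l==i].mean(0);print("pin",np.degrees(np.arctan2(p[1]+80,p[0])).round(1),np.hypot(p[0],p[1]+80).round())
H=cv2.cvtColor(im,cv2.COLOR_RGB2HSV); h,s,v=[H[...,i].astype(int) for i in range(3)]
m=(h<18)&(s>150)&(v>80)&(abs(F[...,2]-47)<12)&(F[...,1]<20)&(F[...,1]>-170)&(abs(F[...,0])<100)
if m.any(): p=F[m].mean(0); print("orange",m.sum(),p,np.degrees(np.arctan2(p[1]+80,p[0])))
E
python3 dial.py
```

```text
4.4 [-57.5 -63.1  82.8] toolx err deg 0.0 [  5.3 -17.5  -3.6] 0.00030921257440440344
pin 27.7 62.0
pin -32.7 62.0
pin 87.3 62.0
```

move_arm(motion=[-0.005, 0.017, 0, 0, 1, -0.012, 0.034, 0, 0, 1, -0.02, 0.05, 0, 0, 1, -0.029, 0.066, 0, 0, 1, -0.04, 0.08, 0, 0, 1, -0.052, 0.094, 0, 0, 1, -0.065, 0.106, 0, 0, 1, -0.079, 0.117, 0, 0, 1])

```text
clock: 5.25
eef_pos: [0.5032, 0.0192, 0.0813]
eef_rot: [0.167, 0.986, -0.001, -0.004]
ft_force: [-10.2, -5.2, -0.2]
gripper_width: 0.0002
gripper_force: 4.7
```

```bash
python3 s.py;python3 dial.py
```

```text
5.25 [-39.5 -27.9  81.3] toolx err deg -0.01 [-10.2  -5.2  -0.2] 0.0002135256986025511
pin -7.8 62.0
pin 52.3 62.0
pin -67.7 62.0
pin -127.7 62.0
```

move_arm(motion=[-0.015, 0.01, 0, 0, 1, -0.031, 0.019, 0, 0, 1, -0.047, 0.026, 0, 0, 1, -0.065, 0.031, 0, 0, 1, -0.082, 0.034, 0, 0, 1, -0.1, 0.035, 0, 0, 1, -0.118, 0.035, 0, 0, 1, -0.118, 0.035, 0, 0, 1])

```text
clock: 6.1
eef_pos: [0.5427, 0.0182, 0.0817]
eef_rot: [0.167, 0.986, 0.0, -0.001]
ft_force: [1.2, -0.1, 0.2]
gripper_width: -0.0005
gripper_force: 0.0
```

```bash
python3 s.py;python3 dial.py
```

```text
6.1 [ -1.9 -15.8  81.7] toolx err deg 0.03 [ 1.2 -0.1  0.2] -0.0004848840708634031
pin -43.7 62.0
pin 137.8 63.0
pin -104.0 62.0
```

move_arm(motion=[0, 0, -0.16, 0, 1, 0, 0, -0.32, 0, 1, 0, 0, -0.4, 0, 1, -0.1, 0.14, -0.4, 0, 1, -0.2, 0.28, -0.4, 0, 1, -0.29, 0.41, -0.4, 0, 1, -0.29, 0.437, -0.4, 0, 1, -0.29, 0.437, -0.4, 0, 1])

```text
clock: 6.95
eef_pos: [0.6684, 0.115, 0.2013]
eef_rot: [0.166, 0.986, 0.0, -0.0]
ft_force: [-0.8, 0.2, -0.4]
gripper_width: -0.0
gripper_force: 0.0
```

```bash
python3 s.py;python3 dial.py
python3 - <<'E'
from h import *
im,d,P=cloud("wrist"); save("pics/w3.png",im)
im,d,P=cloud("scene"); F=fx(P)*1000; H=cv2.cvtColor(im,cv2.COLOR_RGB2HSV); h,s,v=[H[...,i].astype(int) for i in range(3)]
m=((h<8)|(h>172))&(s>150)&(F[...,2]>100)&(F[...,2]<160)&(abs(F[...,0])<90)&(F[...,1]>50)&(F[...,1]<150)
if m.any(): print("knob",m.sum(),F[m].mean(0),F[m].min(0),F[m].max(0))
E
```

```text
6.95 [ 85.  117.  201.3] toolx err deg -0.13 [-0.8  0.2 -0.4] -3.516021934796124e-05
pin 15.7 62.0
pin 75.3 62.0
pin -44.6 62.0
pin 135.5 62.0
pin -104.8 62.0
pin -164.5 62.0
orange 7 [-19.38202752 -18.18446349  48.06294807] 107.40861900941579
knob 74 [ 46.58988225 124.24200929 136.15081574] [ 36.413545   115.24478695 130.65938831] [ 52.64618346 130.07583384 141.5737027 ]
```

View pics/w3.png

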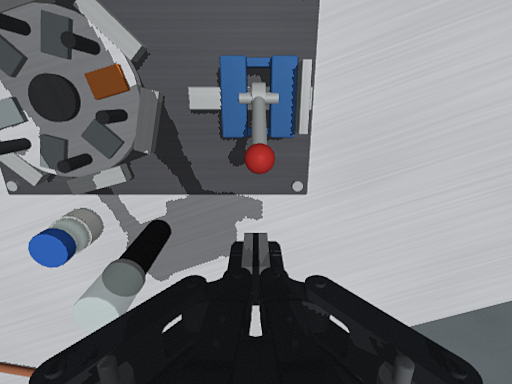

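Wrist view: knob at (260,158), straight ahead of the finger. The dial reads about 15° off, so it may still be settling; I'll check it again after the descent.

move_arm(motion=[0, 0, 0.1, 0, 1, 0, 0, 0.21, 0, 1, 0, 0, 0.21, 0, 1, 0, 0, 0.21, 0, 1])

```text
clock: 7.5
eef_pos: [0.6679, 0.1122, 0.1403]
eef_rot: [0.167, 0.986, 0.0, -0.0]
ft_force: [0.9, 0.9, 1.0]
gripper_width: 0.0001
gripper_force: 0.0
```

```bash
python3 s.py;python3 dial.py; python3 dial.py
```

```text
7.5 [ 85.4 114.1 140.3] toolx err deg 0.08 [0.9 0.9 1. ] 7.250212861952049e-05
pin 15.6 62.0
pin 75.3 62.0
pin -44.6 62.0
pin 135.5 62.0
pin -104.7 62.0
pin -164.7 62.0
pin 15.3 62.0
pin 75.2 62.0
pin -44.6 62.0
pin 135.4 62.0
pin -104.7 62.0
pin -164.7 62.0
```

The dial really has stopped about 15° short; I'll finish it after this. First the lever, since I'm already here.

move_arm(motion=[0.05, 0, 0, 0, 1, 0.09, 0, 0, 0, 1, 0.13, 0, 0, 0, 1, 0.17, 0, 0, 0, 1, 0.21, 0, 0, 0, 1, 0.25, 0, 0, 0, 1, 0.29, 0, 0, 0, 1, 0.33, 0, 0, 0, 1])

```text
clock: 8.4
eef_pos: [0.576, 0.1456, 0.1422]
eef_rot: [0.167, 0.986, 0.001, 0.003]
ft_force: [1.3, -0.9, -1.4]
gripper_width: 0.0001
gripper_force: 0.6
```

move_arm(motion=[0.02, 0, 0, 0, 1, 0.03, 0, 0, 0, 1, 0.03, 0, 0, 0, 1])

```text
clock: 8.7
eef_pos: [0.5671, 0.1485, 0.1406]
eef_rot: [0.167, 0.986, 0.0, 0.002]
ft_force: [1.3, -0.2, 4.2]
gripper_width: -0.0001
gripper_force: 1.3
```

```bash
python3 s.py
python3 - <<'E'
from h import *
im,d,P=cloud("wrist"); save("pics/w4.png",im)
E
python3 dial.py
```

```text
8.7 [-21.7 115.3 140.6] toolx err deg 0.01 [ 1.3 -0.2  4.2] -6.162866898504161e-05
pin 15.5 62.0
pin 75.2 62.0
pin -44.6 62.0
pin 135.4 62.0
pin -104.7 62.0
pin -164.7 62.0
orange 126 [-13.49090629 -24.63234828  47.76026229] 103.69387318686704
```

View pics/w4.png

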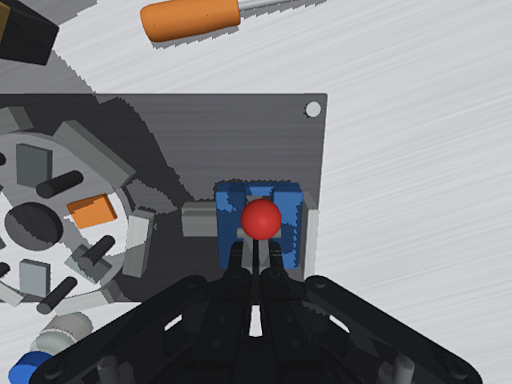

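Lever is over; the knob at (262,218) leans to −x. I'll push to the stop, retreat up, and check.

move_arm(motion=[0.02, 0, 0, 0, 1, 0.03, 0, 0, 0, 1, 0.03, 0, 0, 0, 1])

```text
clock: 9.1
eef_pos: [0.5648, 0.1494, 0.1416]
eef_rot: [0.167, 0.986, 0.0, 0.009]
ft_force: [21.5, -8.0, -2.3]
gripper_width: 0.0003
gripper_force: 9.7
```

```bash
python3 s.py
cat > knob.py <<'E'
from h import *
for c in("top","scene","wrist"):
    im,d,P=cloud(c); F=fx(P)*1000; H=cv2.cvtColor(im,cv2.COLOR_RGB2HSV); h,s,v=[H[...,i].astype(int) for i in range(3)]
    m=((h<8)|(h>172))&(s>150)&(F[...,2]>95)&(F[...,2]<160)&(abs(F[...,0])<90)&(F[...,1]>40)&(F[...,1]<150)
    if m.any(): # sphere centre by least squares, radius 11
        from scipy.optimize import least_squares
        Q=F[m]; r=least_squares(lambda c:np.linalg.norm(Q-c,axis=1)-11,Q.mean(0)-[0,0,8],loss="soft_l1"); print(c,m.sum(),r.x.round(1),"joint",(np.radians(32)-np.arctan2(r.x[0],r.x[2]-56)).round(3))
E
python3 knob.py
```

```text
9.1 [-24.2 115.4 141.6] toolx err deg 0.06 [21.5 -8.  -2.3] 0.00030988995762489105
wrist 1288 [-44.7 117.8 127.5] joint 1.117
```

Lever at its stop (joint 1.117). Back to the dial, into the gap behind the pin at 75°.

move_arm(motion=[-0.06, 0, 0, 0, 1, -0.08, 0, -0.1, 0, 1, -0.08, 0, -0.21, 0, 1, -0.06, -0.1, -0.21, 0, 1, -0.03, -0.25, -0.21, 0, 1, -0.03, -0.4, -0.21, 0, 1, -0.03, -0.45, -0.21, 0, 1, -0.03, -0.45, -0.21, 0, 1])

```text
clock: 10.05
eef_pos: [0.5211, 0.0194, 0.2021]
eef_rot: [0.168, 0.986, 0.0, -0.001]
ft_force: [-0.8, 0.0, 0.2]
gripper_width: 0.0001
gripper_force: 0.0
```

```bash
python3 s.py; python3 knob.py; python3 dial.py
```

```text
10.05 [-22.7 -21.7 202.1] toolx err deg 0.2 [-0.8  0.   0.2] 7.493341720146737e-05
top 29 [-45.1 115.9 126.9] joint 1.126
scene 81 [-43.8 120.5 126.6] joint 1.114
wrist 751 [-44.2 117.9 128.1] joint 1.108
pin -44.6 62.0
pin -104.7 62.0
```

move_arm(motion=[-0.02, 0, 0, 0, 1, -0.02, 0.005, 0.15, 0, 1, -0.02, 0.005, 0.3, 0, 1, -0.02, 0.005, 0.4, 0, 1, -0.02, 0.005, 0.4, 0, 1, -0.02, 0.005, 0.4, 0, 1])

```text
clock: 10.85
eef_pos: [0.5286, 0.0209, 0.0826]
eef_rot: [0.166, 0.986, 0.0, -0.0]
ft_force: [-0.2, 0.1, 0.5]
gripper_width: -0.0001
gripper_force: 0.0
```

```bash
python3 s.py; python3 dial.py
```

```text
10.85 [-16.1 -17.9  82.6] toolx err deg -0.03 [-0.2  0.1  0.5] -6.67931255817584e-05
pin -44.8 62.0
pin -104.6 62.0
```

move_arm(motion=[-0.02, 0.002, 0, 0, 1, -0.04, 0.002, 0, 0, 1, -0.055, 0.002, 0, 0, 1, -0.07, 0.0, 0, 0, 1, -0.08, -0.001, 0, 0, 1, -0.09, -0.003, 0, 0, 1, -0.09, -0.003, 0, 0, 1])

```text
clock: 11.6
eef_pos: [0.554, 0.0104, 0.0823]
eef_rot: [0.167, 0.986, 0.0, 0.001]
ft_force: [0.4, -0.2, -0.0]
gripper_width: 0.0004
gripper_force: 0.0
```

```bash
python3 s.py; python3 dial.py
```

```text
11.6 [ 11.3 -19.5  82.3] toolx err deg 0.04 [ 0.4 -0.2 -0. ] 0.0003690241616929376
pin -57.2 61.0
pin 123.2 62.0
pin -117.3 62.0
pin -177.4 62.0
```

move_arm(motion=[-0.003, 0, 0, 0, 1, -0.005, -0.001, 0, 0, 1, -0.005, -0.001, 0, 0, 1])

```text
clock: 11.95
eef_pos: [0.5546, 0.01, 0.0823]
eef_rot: [0.167, 0.986, 0.0, 0.0]
ft_force: [-0.5, -0.7, 0.7]
gripper_width: -0.0003
gripper_force: 0.1
```

```bash
python3 s.py; python3 dial.py
```

```text
11.95 [ 12.  -19.6  82.3] toolx err deg 0.01 [-0.5 -0.7  0.7] -0.00026968250822466606
pin -57.4 62.0
pin 122.8 62.0
pin -117.6 62.0
pin -178.0 62.0
```

move_arm(motion=[-0.004, -0.001, 0, 0, 1, -0.009, -0.002, 0, 0, 1, -0.009, -0.002, 0, 0, 1])

```text
clock: 12.3
eef_pos: [0.5564, 0.0084, 0.0822]
eef_rot: [0.167, 0.986, -0.0, -0.0]
ft_force: [-2.7, -1.1, 1.6]
gripper_width: 0.0001
gripper_force: 1.5
```

```bash
python3 s.py; python3 dial.py
```

```text
12.3 [ 14.3 -20.5  82.2] toolx err deg 0.02 [-2.7 -1.1  1.6] 0.00010162799483521199
pin -60.0 62.0
pin 120.3 62.0
pin -120.0 62.0
pin 180.0 62.0
```

Dial now at station. Back off the pin, lift, and go behind the push plate.

move_arm(motion=[0.03, 0.003, 0, 0, 1, 0.03, 0.003, -0.15, 0, 1, 0.03, 0.003, -0.3, 0, 1, 0.03, 0.003, -0.42, 0, 1, 0.03, 0.15, -0.42, 0, 1, 0.02, 0.3, -0.42, 0, 1, 0.0, 0.45, -0.42, 0, 1, 0, 0.6, -0.42, 0, 1])

```text
clock: 13.15
eef_pos: [0.6168, 0.1801, 0.2085]
eef_rot: [0.167, 0.986, 0.0, 0.001]
ft_force: [1.1, -0.6, -0.2]
gripper_width: -0.0
gripper_force: 0.0
```

move_arm(motion=[0, 0.117, 0, 0, 1, 0, 0.117, 0, 0, 1, 0, 0.117, 0.15, 0, 1, 0, 0.117, 0.3, 0, 1, 0, 0.117, 0.4, 0, 1, 0, 0.117, 0.4, 0, 1])

```text
clock: 13.75
eef_pos: [0.6243, 0.2103, 0.0833]
eef_rot: [0.167, 0.986, -0.002, -0.004]
ft_force: [-0.2, -0.8, -0.6]
gripper_width: -0.0001
gripper_force: 0.0
```

```bash
python3 s.py; python3 dial.py; python3 knob.py
```

```text
13.75 [ 12.  192.5  83.3] toolx err deg 0.05 [-0.2 -0.8 -0.6] -9.926110492304813e-05
pin 0.4 62.0
pin 60.4 62.0
pin -59.7 62.0
pin 120.4 62.0
pin -119.9 62.0
pin 179.9 62.0
orange 102 [  0.78933323 -29.11249708  47.572825  ] 89.1113370947989
top 81 [-45.1 116.3 126.9] joint 1.125
scene 13 [-44.  123.4 129.5] joint 1.098
wrist 2872 [-44.4 117.5 127.8] joint 1.112
```

move_arm(motion=[0, -0.03, 0, 0, 1, 0, -0.06, 0, 0, 1, 0, -0.085, 0, 0, 1, 0, -0.11, 0, 0, 1, 0, -0.135, 0, 0, 1, 0, -0.16, 0, 0, 1, 0, -0.18, 0, 0, 1, 0, -0.18, 0, 0, 1])

```text
clock: 14.75
eef_pos: [0.609, 0.1594, 0.0879]
eef_rot: [0.167, 0.986, -0.001, -0.001]
ft_force: [-0.1, -0.5, 0.1]
gripper_width: -0.0004
gripper_force: 0.0
```

```bash
python3 s.py
cat > plate.py <<'E'
from h import *
for c in("top","scene"):
    im,d,P=cloud(c);F=fx(P)*1000;H=cv2.cvtColor(im,cv2.COLOR_RGB2HSV)
    m=(H[...,0]>100)&(H[...,0]<130)&(H[...,1]>120)&(abs(F[...,2]-58)<4)&(abs(F[...,0])<45)&(F[...,1]>20)&(F[...,1]<170)
    print(c,m.sum(),np.percentile(F[m][:,1],[1,99])-[33,103] if m.any() else "")
E
python3 plate.py;python3 knob.py
```

```text
14.75 [ 14.3 139.4  87.9] toolx err deg 0.06 [-0.1 -0.5  0.1] -0.0003967606202959824
top 480 [11.66513691 10.45349066]
scene 415 [16.82484884 13.45865994]
top 78 [-45.   79.3 126.6] joint 1.126
wrist 5103 [-44.3  81.  127.8] joint 1.111
```

move_arm(motion=[0, -0.01, 0, 0, 1, 0, -0.02, 0, 0, 1, 0, -0.03, 0, 0, 1, 0, -0.04, 0, 0, 1, 0, -0.045, 0, 0, 1, 0, -0.045, 0, 0, 1])

```text
clock: 15.6
eef_pos: [0.6052, 0.1477, 0.0883]
eef_rot: [0.167, 0.986, 0.0, -0.0]
ft_force: [0.8, 1.4, -1.2]
gripper_width: 0.0004
gripper_force: 0.8
```

```bash
python3 s.py; python3 plate.py;python3 knob.py; python3 dial.py
```

```text
15.6 [ 14.5 127.1  88.3] toolx err deg 0.03 [ 0.8  1.4 -1.2] 0.00035952205235563657
top 447 [ 0.09675436 -1.95831147]
scene 393 [5.67088123 2.32384987]
top 59 [-45.3  68.  126.6] joint 1.129
wrist 4963 [-44.3  69.6 127.7] joint 1.112
pin 0.4 62.0
pin 60.1 62.0
pin -60.0 62.0
pin 120.3 62.0
pin -119.8 61.0
pin 180.0 62.0
```

Nearly home. I'll press until the force shows the stop.

move_arm(motion=[0, -0.005, 0, 0, 1, 0, -0.01, 0, 0, 1, 0, -0.015, 0, 0, 1, 0, -0.015, 0, 0, 1])

```text
clock: 16.3
eef_pos: [0.6052, 0.1471, 0.0887]
eef_rot: [0.167, 0.986, 0.003, 0.002]
ft_force: [6.3, 15.0, -4.0]
gripper_width: -0.0001
gripper_force: 8.2
```

```bash
python3 s.py; python3 plate.py;python3 knob.py
```

```text
16.3 [ 14.7 126.5  88.7] toolx err deg 0.02 [ 6.3 15.  -4. ] -0.0001239510845529313
top 423 [ 0.37189013 -4.19923317]
scene 396 [5.50229601 1.86785755]
top 46 [-45.3  67.3 126.7] joint 1.128
wrist 4967 [-44.3  69.6 127.7] joint 1.112
```

Hard stop at 15 N: home. Now to the −x side of the knob.

move_arm(motion=[0, 0, 0, 0, 1, 0, 0.06, 0, 0, 1, 0, 0.06, -0.15, 0, 1, 0, 0.06, -0.3, 0, 1, 0.05, 0.02, -0.39, 0, 1, 0.17, -0.05, -0.39, 0, 1, 0.29, -0.13, -0.39, 0, 1, 0.34, -0.185, -0.39, 0, 1])

```text
clock: 17.35
eef_pos: [0.486, 0.1244, 0.2056]
eef_rot: [0.166, 0.986, -0.0, -0.001]
ft_force: [-0.4, 0.2, 0.2]
gripper_width: -0.0
gripper_force: 0.0
```

move_arm(motion=[0, 0, 0, 0, 1, 0, 0, 0.1, 0, 1, 0, 0, 0.21, 0, 1, 0, 0, 0.21, 0, 1, 0, 0, 0.21, 0, 1])

```text
clock: 17.85
eef_pos: [0.4899, 0.1248, 0.1426]
eef_rot: [0.167, 0.986, -0.0, -0.0]
ft_force: [0.6, 0.0, 0.6]
gripper_width: 0.0001
gripper_force: 0.0
```

```bash
python3 s.py; python3 plate.py;python3 knob.py;python3 dial.py
```

```text
17.85 [-86.8  67.6 142.6] toolx err deg 0.02 [0.6 0.  0.6] 7.142477044416166e-05
top 551 [ 0.80509567 -0.39133114]
scene 590 [5.39839293 0.64494698]
scene 62 [-44.1  71.4 127.2] joint 1.113
wrist 216 [-44.3  70.5 128. ] joint 1.111
pin 0.3 62.0
pin 60.4 62.0
pin -59.7 61.0
pin 120.4 62.0
pin -119.9 62.0
pin 180.0 62.0
```

move_arm(motion=[-0.05, 0, 0, 0, 1, -0.09, 0, 0, 0, 1, -0.13, 0, 0, 0, 1, -0.17, 0, 0, 0, 1, -0.21, 0, 0, 0, 1, -0.25, 0, 0, 0, 1, -0.29, 0, 0, 0, 1, -0.33, 0, 0, 0, 1])

```text
clock: 18.95
eef_pos: [0.5797, 0.0932, 0.1407]
eef_rot: [0.167, 0.986, 0.0, -0.005]
ft_force: [-13.2, 7.9, -5.5]
gripper_width: -0.0002
gripper_force: 6.2
```

move_arm(motion=[-0.015, 0, 0, 0, 1, -0.03, 0, 0, 0, 1, -0.04, 0, 0, 0, 1, -0.05, 0, 0, 0, 1, -0.05, 0, 0, 0, 1])

```text
clock: 19.45
eef_pos: [0.5925, 0.088, 0.1395]
eef_rot: [0.167, 0.986, -0.0, -0.007]
ft_force: [-13.1, 4.4, -1.8]
gripper_width: 0.0001
gripper_force: 5.8
```

```bash
python3 s.py; python3 plate.py;python3 knob.py;python3 dial.py
```

```text
19.45 [ 22.1  66.5 139.5] toolx err deg 0.0 [-13.1   4.4  -1.8] 0.00010983453136818354
top 193 [10.2542087   0.16961865]
scene 416 [8.13621165 2.57501873]
scene 89 [ 46.2  72.4 127.1] joint -0.017
wrist 47 [ 44.3  64.5 147.9] joint 0.109
pin 0.4 62.0
pin 60.4 62.0
pin -60.0 62.0
pin 120.4 62.0
pin -119.9 62.0
pin 180.0 62.0
orange 18 [  8.36721333 -28.5771489   48.15010631] 80.75817315865127
```

Locked at the stop by the scene camera. Retreat and verify.

move_arm(motion=[0.06, 0, 0, 0, 1, 0.1, 0, -0.1, 0, 1, 0.1, 0, -0.25, 0, 1, 0.3, 0, -0.3, 0, 1, 0.5, 0, -0.3, 0, 1, 0.5, 0, -0.3, 0, 1, 0.5, 0, -0.3, 0, 1, 0.5, 0, -0.3, 0, 1])

```text
clock: 20.55
eef_pos: [0.4563, 0.1365, 0.2328]
eef_rot: [0.167, 0.986, 0.0, 0.001]
ft_force: [1.2, -0.5, 0.5]
gripper_width: -0.0002
gripper_force: 0.0
```

```bash
python3 s.py; python3 plate.py;python3 knob.py;python3 dial.py
python3 - <<'E'
from h import *
im,d,P=cloud("top"); save("pics/end.png",im)
E
```

```text
20.55 [-122.4   67.6  232.8] toolx err deg -0.0 [ 1.2 -0.5  0.5] -0.00015962221448303251
top 634 [0.72259733 0.1863127 ]
scene 547 [5.59395828 1.86397551]
top 79 [ 42.7  68.7 128.5] joint 0.027
scene 104 [ 43.8  72.1 128.3] joint 0.014
wrist 18 [ 25.   66.6 120.7] joint 0.19
pin 0.4 62.0
pin 60.2 62.0
pin -59.9 62.0
pin 120.4 62.0
pin -119.9 62.0
pin 180.0 62.0
orange 7 [  7.95849716 -11.34430533  48.38340794] 83.3878433856707
```

View pics/end.png

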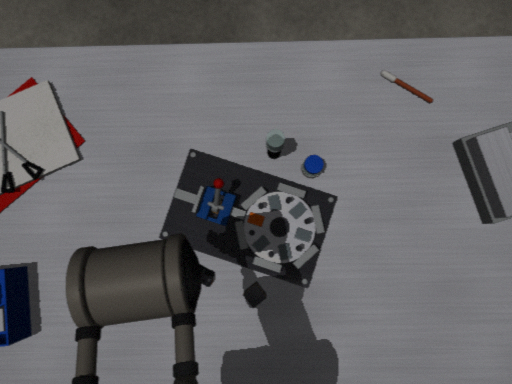

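The final picture shows the orange pad facing the carriage at (256,220), the nose in the notch, and the lever knob on its locked side at (218,184). The torch, jar and gauge are where they were; the arm hides the scraper, but the tool never came near it.

```bash
python3 -c "
from station import robot
print(robot.hand_in())"
```

```text
the job is handed in; nothing more can be done
None
```

I handed the job in at about 21 s: the orange pad faces the carriage, the carriage is home, and the lever is locked. The torch, jar and gauge block stand where they began; the arm hid the scraper in the last picture, so I didn't check it, and the judge returned no verdict.

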